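Turn the green crock's lid until it drops home

TASK

The lid with the green grip is riding high on its crock because its lugs are not over the gaps in the rim. Turn it where it sits, without taking it off, until its black marks meet those on the crock and it drops in and lies fully home, then let go. Leave the lid with the blue grip as it is.

Things in the scene. Friction and masses are not known exactly. Their poses are not given: they have to be found in the camera images.
- green_lid: Wooden lid, 104 mm wide, 8 thick, 0.16 kg; on top a green bar grip along its x axis, 62 long, 16 thick. Origin: centre of the wood's underside, z up; grip spans z +8 to +38. Below: a plug that centres it (4 mm play) and 3 lugs, 11 wide, 10 deep, at 0/120/240 deg from its x about z, black marks above them. Rides 102 above the crock's underside; home at 92. Turns freely either way; any gap fits.
- green_crock: White crock with green suction foot, held fast; 116 mm wide (foot 122). Shoulder at 80 mm; on it a rim, 104 outside, 80 inside diameter, up to 92. The rim has 3 gaps, 27 wide, 12 deep, at 0/120/240 deg from the crock's x axis about z, with black marks on shoulder and side. A lug enters within about 9 deg of a gap's middle. Origin: centre of the underside on the worktop, z up.
- blue_lid: Same lid with a blue grip, on the same crock with a blue foot beside the green one: already home, its origin 92 mm above the worktop. Leave it alone.
- blue_crock: The blue-footed crock under the blue lid, same shape as the green one, held fast to the worktop. Origin: centre of the underside. The two crocks may stand either way round.

How it is judged:
At the end, for the whole second after the job is handed in: The green lid lies home on the green crock: its origin 89 to 95 mm above the crock's underside (it rides at 102 mm when not dropped in), within 10 mm of its axis, level within 3 degrees, at rest; the blue lid is within 12 mm of where it was (z of green_lid in the frame of green_crock between 0.089 and 0.095 m and horizontal distance between green_lid and green_crock below 0.01 m and angle between green_lid's own z axis and vertical below 0.05 rad and linear speed of green_lid below 0.02 m/s and distance of blue_lid from where it was at the start of the episode below 0.012 m); the robot touches nothing.
It fails at once if the green lid was taken off (lifted more than 20 mm above where it rides) (z of green_lid in the frame of green_crock above 0.122 m).
It fails at once if the blue lid was disturbed (moved more than 12 mm) (distance of blue_lid from where it was at the start of the episode above 0.012 m).
It also fails if it takes over 32 s, if anything falls off the work surface, if the arm or the gripper's body presses on something with over 40 N, if the wrist force passes 120 N, or if a joint passes its speed limit or range.

ROBOT

A 6-joint arm with a two-finger parallel gripper is mounted at the origin on a cart in front of the work surface, level with it; the furniture and walls round the work are solid. World frame = base frame: x ahead of the robot, y to its left, z up, the work surface at z = 0. Lengths are in m, angles in rad, forces in N, time in s.
With the tool pointing down it reaches from about 0.25 to 0.775 m from the base axis. Payload 4 kg.
Tool frame: the origin (TCP) lies at the centre of the arm's flange, where the gripper is bolted on; the fingertips stand 199 mm ahead of it and the grasp point (between the pads) lies 180 mm ahead of it; z points along the fingers, y is the line along which they close (so a half turn about z gives the same grasp; the last joint's range is limited). The gripper opens to 94 mm and grips with 3 to 60 N. Pads are 16 mm wide; open, the fingers measure 119 mm over their backs; the gripper's body (75 mm by 177 mm) begins 78 mm behind the grasp point.
Start: joints at [1.061, 0.087, 1.371, -0, 1.684, -0.103], TCP at [0.218, 0.505, 0.405] pointing down, gripper open.
Joint ranges: [-3.1, 3.1], [-0.76, 2.03], [0.27, 2.55], [-1.08, 4.22], [0.17, 2.65], [-2.57, 2.57]. Speed limits (rad/s): [2.79, 2.79, 3.14, 3.14, 3.14, 3.14].

INTERFACE

Orientations are given as [roll, pitch, yaw] about the fixed x, y, z axes, in that order (R = Rz(yaw) Ry(pitch) Rx(roll)).
In Python, from bench import robot, eyes, models gives the robot as it stands.
- The arm moves only by the tool step_arm, never from a script. Its argument "commands" is a list that holds one entry, the list of rows, each a list of 7 numbers: the shift along the tool's x, y, z in mm, then the turn, a rotation vector about the tool's x, y, z in rad, then the finger opening in mm, from 0 to 94. In form: [[[tx, ty, tz, wx, wy, wz, gripper], ...]]. A call has 1 to 20 rows; each row shifts and turns the commanded pose from where the row before left it, along the tool's axes as they then stand; what a row does not reach is not made up. A row lasts 1/8 s, in which the tool goes at most 62.5 mm and 10.7 degrees, less where a joint would pass 70% of its speed; a pose out of reach is approached as far as the arm can. A call is refused whole if a number of a shift passes 62.5 or a number of a turn 0.188, either way. A call with a gripper value outside its range is refused whole. The fingers move at their own pace and stop on an object; the grip force is fixed at half the most. Time passes only in rows, so rows that do not move let the fingers close. It gives the time, the measured TCP pose, the force, the opening and the grip force at its end, in the units of the state.
- robot.get_obs(): the state, without advancing time (a new reading comes with each control period).
- eyes.snapshot(name): name is "scene" or "top" or "wrist"; returns a dict with "color" (420x560x3 uint8, red, green, blue), "camera_matrix" (3x3 intrinsics, pixels), "D" ([k1, k2, p1, p2, k3] as OpenCV has them; the pictures are not rectified), "eye" and "rotation" of the camera in the world; the wrist camera has in their place "tool_from_camera" (4x4, takes a point from camera to tool coordinates, whose origin is the TCP and whose axes are the flange's). Camera axes: x right, y up, looking along -z (the intrinsics and any distortion apply to the point x, -y, -z); pixel columns grow to the right and rows downward; lengths in m; the calibration is good to about 2 mm. A picture is of the moment at which its call begins: read the wrist's pose just before it. There is no depth.
- robot.close_job(): hands the job in; it is judged then, once.
Trained networks look in a picture, given as the dict that the camera call returned (one of the last four; its "shot" number tells which), for a name from the list of things; names that differ only in an ending like _2 or _b are one class to them, and where a whole thing is asked for, a point or a joint stands for the part that bears it (a point fixed in the world has none). Each returns a list of dicts, best first, with "confidence" (0 to 1); they miss things now and then, are a little off and sometimes report something else, mostly with a low value. They report only what shows in the picture. A call takes as long as a camera call.
- models.masks_of(picture, query): "mask" (420x560 bool, what is visible of it) and "xy" ([column, row] in pixels, amid what is visible of it).
- models.tip_of(picture, query): "xy" ([column, row] in pixels: a listed point, or the origin of a listed thing).
The state is a dict: "time": time; "joint_positions": joint angles; "qvel": joint speeds; "joint_torque": joint torques, N m; "tool_pos": TCP position; "ee_rot": TCP orientation; "wrist_force": force on the tool from outside, world axes, zero at the start; "wrist_torque": the same for the moment, N m; "width": finger opening in m; "finger_force": force on a finger pad.
Only numpy, scipy, OpenCV 4.12 (cv2) and the standard library are available. Lean on these libraries where they do the work, as an engineer would, in place of code of your own. Each camera call takes 0.05 s, during which the arm holds its last target. There are 200 camera calls.

## Working session

There is one attempt and no reset: what is moved stays moved. The work goes in short steps, Python scripts to look and compute and a tool call to move; the robot and the scene stay as the last step left them, time stands still between calls to the robot, and variables do not carry over. Pictures are saved under pics/ and viewed, at most 10 in all, crops included, and the job is handed in when it is done.

Besides the shell and the picture viewer there is one more tool, called after "Request:" by a JSON object that holds its "api" and its "payload". step_arm: Moves the arm, as the interface text tells. Its arguments: {"type":"object","properties":{"commands":{"type":"array"}},"required":["commands"]}

```bash
mkdir -p pics; cat > h.py <<'E'
import numpy as np, cv2
from scipy.spatial.transform import Rotation as R
from bench import robot, eyes, models
def cam(p,obs=None):
    if 'eye' in p: return np.array(p['eye']),np.array(p['rotation'])
    T=np.array(p['tool_from_camera']); Rt=R.from_euler('xyz',obs['ee_rot']).as_matrix()
    return Rt@T[:3,3]+np.array(obs['tool_pos']), Rt@T[:3,:3]
def ray(p,xy,obs=None):
    e,r=cam(p,obs)
    u=cv2.undistortPoints(np.array([[xy]],float),np.array(p['camera_matrix']),np.array(p['D']))[0,0]
    return e,r@np.array([u[0],-u[1],-1.])
def atz(p,xy,z,obs=None):
    e,d=ray(p,xy,obs); return e+d*(z-e[2])/d[2]
def tri(rs):
    A=0;b=0
    for e,d in rs:
        d=d/np.linalg.norm(d);P=np.eye(3)-np.outer(d,d);A=A+P;b=b+P@e
    return np.linalg.solve(A,b)
def proj(p,X,obs=None):
    e,r=cam(p,obs); c=(np.atleast_2d(X)-e)@r; c=c*[1,-1,-1]
    return cv2.projectPoints(c,np.zeros(3),np.zeros(3),np.array(p['camera_matrix']),np.array(p['D']))[0][:,0]
def save(p,n): cv2.imwrite(f'pics/{n}.png',p['color'][:,:,::-1])
E
python3 - <<'E'
from h import *
o=robot.get_obs(); print(o['tool_pos'],o['ee_rot'])
ps={n:eyes.snapshot(n) for n in('scene','top','wrist')}
for q in('green_lid','green_crock','blue_lid','blue_crock'):
    rs=[]
    for n,p in ps.items():
        t=models.tip_of(p,q)[:2]
        for d in t: print(q,n,np.round(d['xy']),round(d['confidence'],2))
        if t and n!='wrist': rs.append(ray(p,t[0]['xy']))
    if len(rs)==2: print(q,tri(rs).round(3))
im=[p['color'] for p in ps.values()]
cv2.imwrite('pics/a.png',np.hstack([im[0][:, :],im[1]])[:, :, ::-1][:, :, :] if 0 else cv2.resize(np.vstack([np.hstack(im[:2]),np.hstack([im[2],im[2]*0])]),(800,600))[:,:,::-1])
save(ps['top'],'top')
E
```

```text
[0.2175397  0.50502484 0.40353298] [-3.13944922e+00 -2.53615248e-04  2.73483471e+00]
green_lid scene [241. 181.] 0.73
green_lid top [182. 198.] 0.67
green_lid [ 0.273 -0.249  0.772]
green_crock scene [243. 214.] 0.92
green_crock top [190. 203.] 0.85
green_crock [ 0.273 -0.249  0.772]
blue_lid scene [331. 244.] 0.78
blue_lid top [360. 198.] 0.59
blue_lid [ 0.273 -0.249  0.772]
blue_crock scene [330. 289.] 0.63
blue_crock top [351. 202.] 0.64
blue_crock [ 0.273 -0.249  0.772]
```

View pics/a.png

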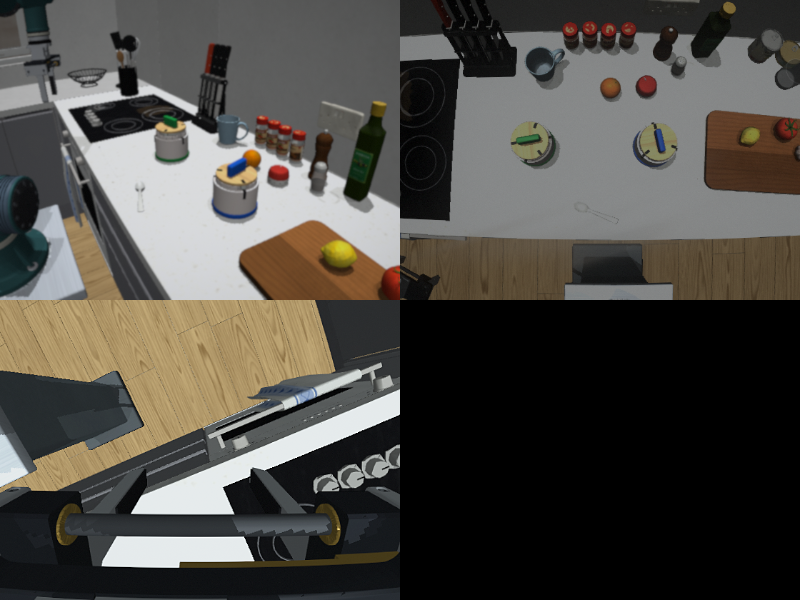

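```bash
python3 - <<'E'
from h import *
for n in('scene','top'):
    p=eyes.snapshot(n); print({k:v for k,v in p.items() if k!='color'})
    print(ray(p,[182.,198.]),ray(p,[360.,198.]))
p=eyes.snapshot('wrist');print(p['tool_from_camera'])
E
```

```text
{'camera_matrix': array([[406.11792459,   0.        , 278.08591552],
       [  0.        , 406.11792459, 213.24166672],
       [  0.        ,   0.        ,   1.        ]]), 'D': array([-0.12451091,  0.        ,  0.        ,  0.        ,  0.        ]), 'eye': array([ 0.14547083, -0.57800948,  0.46791766]), 'rotation': array([ 1.10607185,  0.00487726, -0.5649011 ]), 'shot': 4}
(array([ 0.14547083, -0.57800948,  0.46791766]), np.float64(0.3014820920574087)) (array([ 0.14547083, -0.57800948,  0.46791766]), np.float64(0.7893680708019416))
{'camera_matrix': array([[508.98839957,   0.        , 274.87234725],
       [  0.        , 508.98839957, 206.40508835],
       [  0.        ,   0.        ,   1.        ]]), 'D': array([-0.17969837,  0.        ,  0.        ,  0.        ,  0.        ]), 'eye': array([0.39955786, 0.08053388, 1.07605338]), 'rotation': array([ 0.14140887, -0.01188846, -1.56225908]), 'shot': 5}
(array([0.39955786, 0.08053388, 1.07605338]), np.float64(1.5361009291595056)) (array([0.39955786, 0.08053388, 1.07605338]), np.float64(1.585834107018339))
[[ 1.39841954e-05  9.70725021e-01  2.40193534e-01  6.88021480e-02]
 [ 9.99999773e-01 -1.75304220e-04  6.50258974e-04  8.42769541e-04]
 [ 6.73329596e-04  2.40193470e-01 -9.70724803e-01  2.10746685e-02]
 [ 0.00000000e+00  0.00000000e+00  0.00000000e+00  1.00000000e+00]]
```

View pics/top.png

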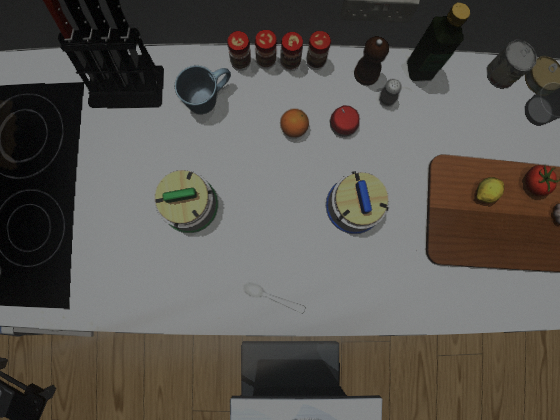

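Top view: the green grip bar is at about (180,195), its lid marks near (158,200), (197,177), (196,211). The blue lid is at about (361,200). The camera rotation is given as rpy, so I'll fix the helper.

```bash
sed -i "s/np.array(p\['rotation'\])$/R.from_euler('xyz',p['rotation']).as_matrix()/" h.py
python3 - <<'E'
from h import *
ps={n:eyes.snapshot(n) for n in('scene','top')}
for q in('green_lid','green_crock','blue_lid'):
    t=[ray(p,models.tip_of(p,q)[0]['xy']) for p in ps.values()]
    print(q,tri(t).round(3))
p=ps['top']; hsv=cv2.cvtColor(p['color'],cv2.COLOR_RGB2HSV)
m=((hsv[...,0]>55)&(hsv[...,0]<85)&(hsv[...,1]>130)&(hsv[...,2]>40)).astype(np.uint8)
n,l,s,c=cv2.connectedComponentsWithStats(m); i=1+np.argmax(s[1:,4]); print(c[i],s[i])
ys,xs=np.where(l==i); X=np.array([atz(p,[x,y],.14)[:2] for x,y in zip(xs,ys)])
e,v=np.linalg.eigh(np.cov(X.T)); print(X.mean(0),v[:,1],np.degrees(np.arctan2(v[1,1],v[0,1])))
c=p['color'][160:240,140:230]; cv2.imwrite('pics/crop.png',cv2.resize(c,(720,640)[:1]+(600,) if 0 else (675,600),interpolation=cv2.INTER_CUBIC)[:,:,::-1])
E
```

```text
green_lid [0.553 0.251 0.101]Traceback (most recent call last):
  File "<stdin>", line 4, in <module>
IndexError: list index out of range
```

```bash

python3 - <<'E'
from h import *
p=eyes.snapshot('top'); hsv=cv2.cvtColor(p['color'],cv2.COLOR_RGB2HSV)
m=((hsv[...,0]>55)&(hsv[...,0]<85)&(hsv[...,1]>130)&(hsv[...,2]>40)).astype(np.uint8)
n,l,s,c=cv2.connectedComponentsWithStats(m); i=1+np.argmax(s[1:,4]); print(c[i],s[i])
ys,xs=np.where(l==i); X=np.array([atz(p,[x,y],.14)[:2] for x,y in zip(xs,ys)])
e,v=np.linalg.eigh(np.cov(X.T)); print(X.mean(0),v[:,1],np.degrees(np.arctan2(v[1,1],v[0,1])))
o=robot.get_obs(); r=R.from_euler('xyz',o['ee_rot'])
print(r.inv().apply([.553-o['tool_pos'][0],.251-o['tool_pos'][1],0])*1000, np.degrees(o['ee_rot']),o['joint_positions'])
E
```

```text
[178.40625    193.47916667] [164 188  30  12 192]
[0.55551643 0.25142622] [-0.21573906  0.97645105] 102.45888988213217
[-4.08544229e+02 -1.00675062e+02 -1.16703779e-02] [ 1.79995220e+02 -4.58787060e-04  1.56689888e+02] [ 1.06087291e+00  8.72353583e-02  1.37067903e+00  1.66555570e-05
  1.68359611e+00 -1.03083332e-01]
```

Request:
{"api": "step_arm", "payload": {"commands": [[[-41,-10,0,0,0,0,60],[-41,-10,0,0,0,0,60],[-41,-10,0,0,0,0,60],[-41,-10,0,0,0,0,60],[-41,-10,0,0,0,0,60],[-41,-10,0,0,0,0,60],[-41,-10,0,0,0,0,60],[-41,-10,0,0,0,0,60],[-41,-10,0,0,0,0,60],[-40,-11,0,0,0,0,60],[0,0,0,0,0,0.157,60],[0,0,0,0,0,0.157,60],[0,0,0,0,0,0.157,60],[0,0,0,0,0,0.157,60],[0,0,0,0,0,0.157,60],[0,0,0,0,0,0.157,60],[0,0,0,0,0,0,60],[0,0,0,0,0,0,60]]]}}

```text
time: 3.45
tool_pos: [0.5533, 0.2505, 0.4047]
ee_rot: [3.142, -0.0, 1.795]
wrist_force: [0.9, -0.4, 0.0]
width: 0.0602
finger_force: 0.0
```

```bash

python3 - <<'E'
from h import *
o=robot.get_obs(); p=eyes.snapshot('wrist'); save(p,'w1'); print(o['time'],o['tool_pos'],np.degrees(o['ee_rot']))
for q in('green_lid','green_crock'):
    for d in models.tip_of(p,q)[:2]: print(q,d['xy'],d['confidence'])
print(proj(p,[[.553,.251,.11],[.553,.251,.08]],o))
hsv=cv2.cvtColor(p['color'],cv2.COLOR_RGB2HSV)
m=((hsv[...,0]>55)&(hsv[...,0]<85)&(hsv[...,1]>130)&(hsv[...,2]>40)).astype(np.uint8)
n,l,s,c=cv2.connectedComponentsWithStats(m)
for i in 1+np.argsort(-s[1:,4])[:2]:
    ys,xs=np.where(l==i); X=np.array([atz(p,[x,y],.14,o)[:2] for x,y in zip(xs,ys)])
    e,v=np.linalg.eigh(np.cov(X.T)); print(c[i],s[i],X.mean(0),np.degrees(np.arctan2(v[1,1],v[0,1])))
E
```

```text
3.45 [0.55329563 0.25053325 0.40466726] [ 1.79999100e+02 -5.70981894e-03  1.02845249e+02]
green_lid [282.7, 211.3] 0.83
[[276.06182318 211.86814766]
 [276.18366589 204.90836606]]
[280.55475113 216.36923077] [ 271  183   20   69 1105] [0.55613601 0.25512865] 101.33561834914511
[277.8028169  150.14084507] [242 145  73  19 142] [0.54134776 0.30922975] -164.66085522869324
```

View pics/w1.png

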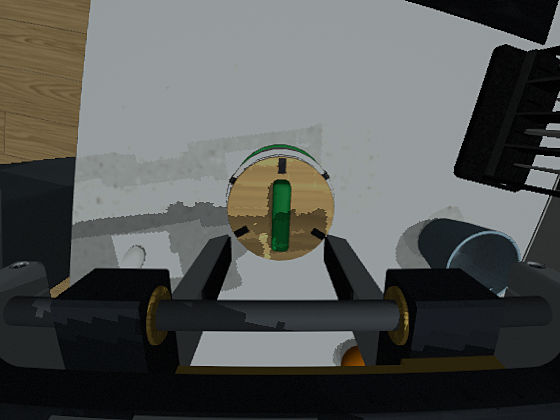

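Wrist view: lid marks are at about (282,165), (241,231) and (317,234). Crock shoulder marks show at about (234,181) and (325,177), which puts the lid nearly 60° off. I'll compute the angles.

```bash

python3 - <<'E'
from h import *
o=robot.get_obs(); p=eyes.snapshot('wrist'); 
L=np.array([atz(p,x,.11,o)[:2] for x in([282,165],[241,231],[317,234])])
def circ(P):
    A=np.c_[2*P,np.ones(3)]; return np.linalg.solve(A,(P**2).sum(1))[:2]
cL=circ(L); ang=lambda d:np.degrees(np.arctan2(d[1],d[0]))
print('lid',cL,np.hypot(*(L-cL).T),[ang(d) for d in L-cL])
for z in(.08,.07):
    C=np.array([atz(p,x,z,o)[:2] for x in([234,181],[325,177])]); print('crock',z,C,np.hypot(*(C-cL).T),[ang(d) for d in C-cL])
for z in(.08,): 
  c=p['color'][130:280,205:355]; cv2.imwrite('pics/w1c.png',cv2.resize(c,(600,600),interpolation=cv2.INTER_CUBIC)[:,:,::-1])
for a in (40,55,70):
  print(a)
E
```

```text
lid [0.55638944 0.25321087] [0.04328394 0.04328394 0.04328394] [np.float64(100.5219279552447), np.float64(-138.7223559850812), np.float64(-20.444397403664308)]
crock 0.08 [[0.50463029 0.2661594 ]
 [0.59573114 0.29111849]] [0.05335423 0.05463293] [np.float64(165.9546446013936), np.float64(43.93646042194411)]
crock 0.07 [[0.50350261 0.26442489]
 [0.59760414 0.29020608]] [0.05406265 0.05538319] [np.float64(168.02842981601273), np.float64(41.91183192186549)]
40
55
70
```

View pics/w1c.png

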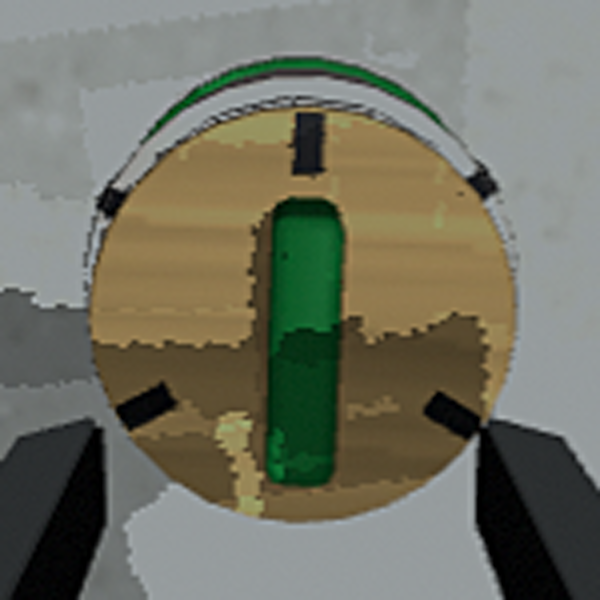

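The gaps lie at about 45/165/285°, and the lid's marks at 100.5° mod 120. That means turning it by about -55.5° in yaw (+0.97 rad about tool z). First I go down, grip and check.

Request:
{"api": "step_arm", "payload": {"commands": [[[3,3.5,25,0,0,0.035,60],[0,0,25,0,0,0,60],[0,0,22,0,0,0,50],[0,0,12,0,0,0,40],[0,0,4,0,0,0,30],[0,0,0,0,0,0,20],[0,0,0,0,0,0,5],[0,0,0,0,0,0,5],[0,0,0,0,0,0,5]]]}}

```text
time: 4.78
tool_pos: [0.5562, 0.2543, 0.3178]
ee_rot: [3.14, -0.0, 1.758]
wrist_force: [-0.8, -0.5, 2.8]
width: 0.0156
finger_force: 30.0
```

Request:
{"api": "step_arm", "payload": {"commands": [[[0,0,0,0,0,0.12,5],[0,0,0,0,0,0.15,5],[0,0,0,0,0,0.15,5],[0,0,0,0,0,0.15,5],[0,0,0,0,0,0.15,5],[0,0,0,0,0,0.15,5],[0,0,0,0,0,0.1,5],[0,0,0,0,0,0,5],[0,0,2,0,0,0,5],[0,0,2,0,0,0,5],[0,0,0,0,0,0,5]]]}}

```text
time: 6.15
tool_pos: [0.556, 0.2542, 0.3122]
ee_rot: [-3.141, 0.001, 0.788]
wrist_force: [-0.7, -0.0, -2.7]
width: 0.0157
finger_force: 30.0
```

The force shows the lid hanging free and going down with the tool, so I'll lower it further.

Request:
{"api": "step_arm", "payload": {"commands": [[[0,0,2,0,0,0,5],[0,0,2,0,0,0,5],[0,0,1,0,0,0,5],[0,0,0,0,0,0,5],[0,0,0,0,0,0,5]]]}}

```text
time: 6.78
tool_pos: [0.556, 0.2542, 0.3079]
ee_rot: [3.142, -0.0, 0.788]
wrist_force: [-1.4, -0.2, -0.3]
width: 0.0158
finger_force: 30.0
```

Request:
{"api": "step_arm", "payload": {"commands": [[[0,0,0,0,0,0,20],[0,0,0,0,0,0,40],[0,0,0,0,0,0,50],[0,0,0,0,0,0,50],[0,0,-15,0,0,0,50],[0,0,-25,0,0,0,60],[0,0,-25,0,0,0,60],[0,0,-30,0,0,0,60],[0,0,0,0,0,0,60],[0,0,0,0,0,0,60]]]}}

```text
time: 8.02
tool_pos: [0.5559, 0.2542, 0.4021]
ee_rot: [-3.141, 0.001, 0.788]
wrist_force: [-0.0, -0.1, -1.1]
width: 0.0599
finger_force: 0.0
```

```bash

python3 - <<'E'
from h import *
o=robot.get_obs(); p=eyes.snapshot('wrist'); s=eyes.snapshot('scene'); t=eyes.snapshot('top')
print(o['time'],o['tool_pos'],o['ee_rot'])
for i in range(2):
    a=models.tip_of(s,'green_lid');b=models.tip_of(t,'green_lid')
    if a and b: print(tri([ray(s,a[0]['xy']),ray(t,b[0]['xy'])])); break
f=lambda c:cv2.resize(c,(400,400),interpolation=cv2.INTER_CUBIC)
cv2.imwrite('pics/end.png',np.hstack([f(p['color'][120:290,195:365]),f(s['color'][150:240,195:285])])[:,:,::-1])
E
```

```text
8.025 [0.55590501 0.25418476 0.40209777] [-3.14122255e+00  6.03197179e-04  7.87797452e-01]
[0.55484242 0.25099201 0.09396043]
```

View pics/end.png

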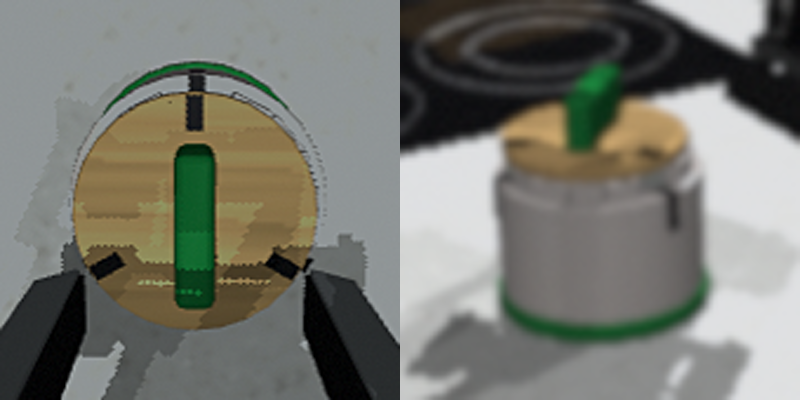

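The lid mark at (195,112) in the crop lines up with the crock mark at (195,80), and the lid lies level. It followed the tool down 10 mm without resistance, and triangulates at 94 mm against 101 before.

```bash
python3 -c "
from bench import robot
print(robot.close_job())"
```

```text
the job is handed in; nothing more can be done
None
```

I turned the green lid about 55° until its marks met those on the crock; it dropped about 10 mm and lies home, released. I didn't touch the blue lid, and the job is handed in; no verdict was returned.

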